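# Find the loose cap and set the bottle aside for rework

## Task

One of the three sample bottles in the leaning rack has a loose cap; the other two are tight. Gently twist the caps clockwise, one after another, until you find the one that turns, screw that cap down until it stops, and only then take that bottle out and set it gently down, upright, in the middle of the orange rework tray. Do not unscrew any cap, leave the tight bottles seated in their pockets and leave everything else alone.

Things in the scene. Friction and masses are not known exactly. Their poses are not given: they have to be found in the camera images.
- rack: Blue three-pocket bottle rack, fixed, 278 mm wide (y), 135 mm deep (x). Origin at bench level under the middle pocket; x to its back, z up. Square pockets (63 mm inside) 100 mm apart along y lean 30 degrees to its front: their axis, out of the mouth, is (-0.5, 0, 0.866) in the rack frame. Along that axis from the pocket floor the front wall is 56 mm high, the others 36 mm.
- pocket_1 (a point): Centre of the floor of pocket 1 (left, +y), 34 mm above the bench. Its axes are the rack's axes (z vertical, not leaning).
- pocket_2 (a point): Centre of the floor of pocket 2 (middle), 34 mm above the bench. Its axes are the rack's axes (z vertical, not leaning).
- pocket_3 (a point): Centre of the floor of pocket 3 (right, -y), 34 mm above the bench. Its axes are the rack's axes (z vertical, not leaning).
- bottle_1: Loose white square sample bottle, 60 x 60 x 98 mm, 0.3 to 0.55 kg, with round ribbed green screw cap, in pocket 1, leaning with it (its play adds 2 degrees). Origin: centre of its underside; z along its axis to the cap, x to its back. Cap 48 mm diameter, from 101 to 136 mm along z; grip its upper 20 mm. All three look alike. It cannot turn in its pocket; lift it out by its cap along the pocket axis.
- bottle_2: Loose white square sample bottle, 60 x 60 x 98 mm, 0.3 to 0.55 kg, with round ribbed green screw cap, in pocket 2, leaning with it (its play adds 2 degrees). Origin: centre of its underside; z along its axis to the cap, x to its back. Cap 48 mm diameter, from 101 to 136 mm along z; grip its upper 20 mm. All three look alike. It cannot turn in its pocket; lift it out by its cap along the pocket axis.
- bottle_3: Loose white square sample bottle, 60 x 60 x 98 mm, 0.3 to 0.55 kg, with round ribbed green screw cap, in pocket 3, leaning with it (its play adds 2 degrees). Origin: centre of its underside; z along its axis to the cap, x to its back. Cap 48 mm diameter, from 101 to 136 mm along z; grip its upper 20 mm. All three look alike. It cannot turn in its pocket; lift it out by its cap along the pocket axis.
- cap_1 (a joint): Turn of the cap of bottle_1 about the bottle axis, rad: 0 as found, growing clockwise (tightening). A white line on its top points to the front (-x) at 0. A tight cap gives less than 0.2 rad of play, then resists; a loose one turns easily (0.05 N m) to a firm stop at 0.9. Which one is loose differs from run to run.
- cap_2 (a joint): Turn of the cap of bottle_2 about the bottle axis, rad: 0 as found, growing clockwise (tightening). A white line on its top points to the front (-x) at 0. A tight cap gives less than 0.2 rad of play, then resists; a loose one turns easily (0.05 N m) to a firm stop at 0.9. Which one is loose differs from run to run.
- cap_3 (a joint): Turn of the cap of bottle_3 about the bottle axis, rad: 0 as found, growing clockwise (tightening). A white line on its top points to the front (-x) at 0. A tight cap gives less than 0.2 rad of play, then resists; a loose one turns easily (0.05 N m) to a firm stop at 0.9. Which one is loose differs from run to run.
- tray: Orange open square rework tray fixed to the bench, 130 x 130 mm outside, 22 mm high, walls 4 mm, floor 4 mm thick. Origin at the centre of its underside, x and y along its sides.
- bottle_violet: Bystander: clear lab bottle with violet cap, 66 mm across, 142 mm tall; leave it alone. Origin at the centre of its underside.
- filter_tin: Bystander: round white tin with green lid, 58 mm across, 24 mm high; leave it alone. Origin at the centre of its underside.
- beaker: Bystander: clear plastic beaker, 52 mm across, 68 mm high; leave it alone. Origin at the centre of its underside.
- amber_bottle: Bystander: amber bottle with black cap, 52 mm across, 105 mm tall; leave it alone. Origin at the centre of its underside.
- calculator: Bystander: black calculator lying flat, 70 x 118 x 14 mm; leave it alone. Origin at the centre of its underside.

How it is judged:
By the outcome, as a careful person would: the job done as asked, in the order asked, and still so for the second after the job is handed in, with the robot touching nothing.
It also fails if it takes over 64 s, if anything falls off the work surface, if the arm or the gripper's body presses on something with over 40 N, if the wrist force passes 120 N, or if a joint passes its speed limit or range.

## Robot

A 7-joint arm with a two-finger parallel gripper is mounted at the origin on a cart in front of the work surface, level with it; the furniture and walls round the work are solid. World frame = base frame: x ahead of the robot, y to its left, z up, the work surface at z = 0. Lengths are in m, angles in rad, forces in N, time in s.
With the tool pointing down it reaches from about 0.425 to 0.875 m from the base axis. Payload 4.7 kg.
Tool frame: the origin (TCP) lies midway between the tips of the shut fingers; the grasp point (between the pads) lies 19 mm behind it; x points along the fingers, z is the direction in which the jaws open and shut, and the axes are right-handed (so a half turn about x gives the same grasp; the last joint's range is limited). The gripper opens to 87 mm and grips with 3 to 60 N. Pads are 19 mm wide; open, the fingers measure 117 mm over their backs; the gripper's body (75 mm by 190 mm) begins 51 mm behind the grasp point.
Start: joints at [-1.174, 0.321, -0.07, 1.45, 0.023, 1.371, -0.057], TCP at [0.243, 0.603, 0.187] pointing down, gripper open.
Joint ranges: [-2.86, 2.86], [-0.3, 2.09], [-1.38, 1.24], [0.06, 2.45], [-1.56, 4.7], [0.09, 2.05], [-2.69, 2.69]. Speed limits (rad/s): [2.57, 2.57, 3.14, 3.14, 3.14, 3.14, 3.14].

## Interface

Orientations are given as a rotation vector (axis times angle).
In Python, from bench import ctrl, vision, close_job gives the robot as it stands. The module is installed in compiled form; this text tells all that it offers.
- The arm moves only by the tool servo_tool, never from a script. Its argument "commands" is a list that holds one entry, the list of rows, each a list of 7 numbers: the turn, a rotation vector about the tool's x, y, z in degrees, then the shift along the tool's x, y, z in mm, then the finger opening in mm, from 0 to 87. In form: [[[wx, wy, wz, x, y, z, grip], ...]]. A call has 1 to 5 rows; each row is the pose to reach, as a shift and turn from the pose commanded when the call began, along the tool's axes at that moment; what a row does not reach only later rows make up. A row lasts 1/8 s, in which the tool goes at most 62.5 mm and 10.7 degrees, less where a joint would pass 70% of its speed; a pose out of reach is approached as far as the arm can. A call with a gripper value outside its range is refused whole. The fingers move at their own pace and stop on an object; "newtons" is the grip in N (left out, the last holds). Time passes only in rows, so rows that repeat a pose let the fingers close. It gives the time, the measured TCP pose, the force and the opening at its end, in the units of the state.
- ctrl.get_state(): the state, without advancing time (a new reading comes with each control period).
- vision.get_image(name): name is "side" or "top"; returns the picture (480x640x3 uint8, red, green, blue); there is no depth.
- vision.camera_info(name): a dict with "fov_y" (degrees; the focal length in pixels is half the picture's height over the tangent of half this angle, whatever the lens; pixels are square), "cx", "cy" (the principal point, pixels), "dist" ([k1, k2, p1, p2, k3] as OpenCV has them; the pictures are not rectified), "pose" (4x4, takes a point from camera to world coordinates). Camera axes: x right, y down, z forward; pixel columns grow to the right and rows downward; lengths in m; the calibration is good to about 2 mm. A picture is of the moment at which its call begins. camera_info takes no time and is no camera call.
- close_job(): hands the job in, once; it reports no verdict.
The state is a dict: "time": time; "joint_positions": joint angles; "qd": joint speeds; "joint_torque": joint torques, N m; "position": TCP position; "tool_rot": TCP orientation; "ft_force": force on the tool from outside, world axes, zero at the start; "torque": the same for the moment, N m; "grip_width": opening from 0.0 (shut) to 1.0 (fully open).
Only numpy, scipy, OpenCV 4.12 (cv2) and the standard library are available. Lean on these libraries where they do the work, as an engineer would, in place of code of your own. Each camera call takes 0.05 s, during which the arm holds its last target. There are 200 camera calls.

## Working session

There is one attempt and no reset: what is moved stays moved. The work goes in short steps, Python scripts to look and compute and a tool call to move; the robot and the scene stay as the last step left them, time stands still between calls to the robot, and variables do not carry over. Pictures are saved under pics/ and viewed, about 8 in all and at most 12, crops included, and the job is handed in when it is done.

Besides the shell and the picture viewer there is one more tool, called after "Call:" by a JSON object that holds its "op" and its "data", one argument or row to a line. servo_tool: Moves the arm, as the interface text tells. Its arguments: {"type":"object","properties":{"commands":{"type":"array"},"newtons":{"type":"number"}},"required":["commands"]}

```bash
mkdir -p pics
python3 - <<'E'
from bench import ctrl, vision
import cv2, numpy as np
s=ctrl.get_state(); print(s)
for n in("side","top"):
    im=vision.get_image(n); cv2.imwrite(f"pics/{n}0.png",im[:,:,::-1]); print(n,vision.camera_info(n))
E
```

```text
{'time': 0.0, 'joint_positions': array([-1.17391699,  0.32182805, -0.07005172,  1.4517003 ,  0.02260326,
        1.37077965, -0.05695437]), 'qd': array([ 4.06137376e-05,  9.81571080e-04, -1.07406865e-03,  1.02165789e-03,
        2.56847889e-04, -3.95409085e-05,  1.22377127e-03]), 'joint_torque': array([-3.50086236e-05, -4.91299975e+01, -4.04041819e-01, -3.12521768e+01,
       -6.39515393e-02,  4.39902884e-02,  1.88663735e-04]), 'position': array([0.24261063, 0.6023478 , 0.18564534]), 'tool_rot': array([-0.92391085,  1.36790688,  0.92197973]), 'ft_force': array([0.57617938, 0.31255249, 0.052761  ]), 'torque': array([-0.00259049, -0.00942766, -0.05036128]), 'grip_width': 1.0029082543820418}
side {'fov_y': 42.49667547978548, 'cx': 325.5991333859684, 'cy': 239.3034232503788, 'dist': array([-0.07383747,  0.        ,  0.        ,  0.        ,  0.        ]), 'pose': array([[ 0.8889509 , -0.27018608,  0.36981856,  0.08724683],
       [-0.4575155 , -0.48662834,  0.74422606, -0.89444726],
       [-0.02111533, -0.83077815, -0.55620302,  0.85409332],
       [ 0.        ,  0.        ,  0.        ,  1.        ]])}
top {'fov_y': 57.33503783289754, 'cx': 321.96917211106177, 'cy': 239.64161359143932, 'dist': array([-0.02625354,  0.        ,  0.        ,  0.        ,  0.        ]), 'pose': array([[ 0.01602598, -0.99270252,  0.11951933,  0.43281809],
       [-0.99986069, -0.01646869, -0.00271726,  0.12702536],
       [ 0.00466575, -0.11945913, -0.99282816,  1.13535599],
       [ 0.        ,  0.        ,  0.        ,  1.        ]])}
```

View pics/side0.png

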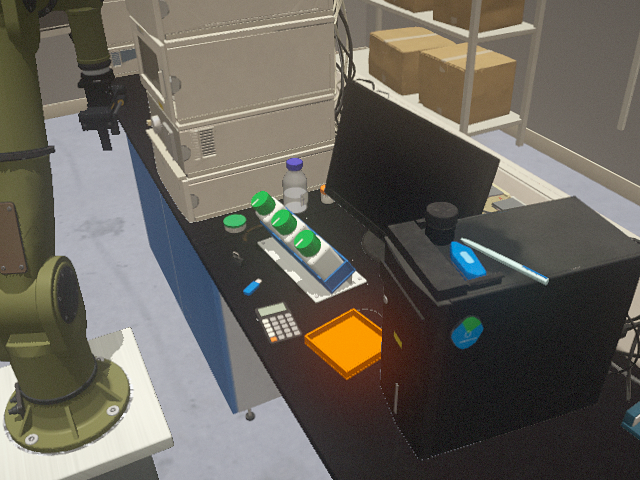

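View pics/top0.png

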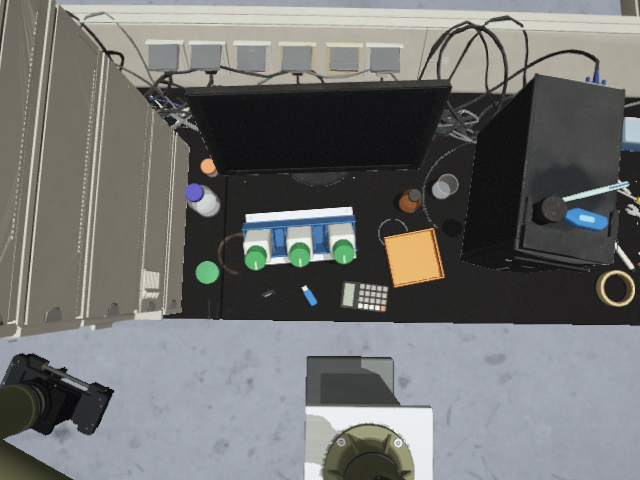

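The side view shows the green caps at about (261,200), (283,222) and (307,243), with the tray at (350,342). In the top view the caps are at (255,258), (300,255) and (343,251), the tray is at (415,257), the calculator is at (365,296), and the gripper is parked at the lower left.

```bash
cat > h.py <<'E'
import cv2, numpy as np
from scipy.spatial.transform import Rotation as R
from bench import ctrl, vision
def cam(n):
    c=vision.camera_info(n); f=240/np.tan(np.radians(c["fov_y"]/2))
    return np.array([[f,0,c["cx"]],[0,f,c["cy"]],[0,0,1.]]),c["dist"],c["pose"]
def ray(n,p):
    K,d,T=cam(n); u=cv2.undistortPoints(np.array([[p]],float),K,d)[0,0]
    v=T[:3,:3]@[u[0],u[1],1]; return T[:3,3],v/np.linalg.norm(v)
def plane(n,p,z):
    o,v=ray(n,p); return o+v*(z-o[2])/v[2]
def tri(p,q):
    (a,u),(b,v)=ray("side",p),ray("top",q)
    s=np.linalg.lstsq(np.c_[u,-v],b-a,rcond=None)[0]
    A,B=a+u*s[0],b+v*s[1]; return (A+B)/2,np.linalg.norm(A-B)
def proj(n,P):
    K,d,T=cam(n); Ti=np.linalg.inv(T); return cv2.projectPoints(np.array(P,float).reshape(-1,3),cv2.Rodrigues(Ti[:3,:3])[0],Ti[:3,3],K,d)[0][:,0]
def blobs(im,lo,hi,amin=60):
    m=cv2.inRange(cv2.cvtColor(im,cv2.COLOR_RGB2HSV),lo,hi)
    m=cv2.morphologyEx(m,cv2.MORPH_CLOSE,np.ones((3,3)))
    return [c for c in cv2.findContours(m,cv2.RETR_EXTERNAL,cv2.CHAIN_APPROX_NONE)[0] if cv2.contourArea(c)>amin]
GREEN=((50,120,50),(80,255,255)); ORANGE=((8,120,120),(20,255,255))
E
python3 - <<'E'
from h import *
I={n:cv2.imread(f"pics/{n}0.png")[:,:,::-1].copy() for n in("side","top")}
for n in I:
    for c in blobs(I[n],*GREEN):
        (x,y),sz,a=cv2.minAreaRect(c); print(n,"green",np.round((x,y),1),np.round(sz,1),cv2.contourArea(c))
for c in blobs(I["top"],*ORANGE,300):
    h=cv2.convexHull(c); r=cv2.boxPoints(cv2.minAreaRect(h)); W=np.array([plane("top",p,.022) for p in h[:,0]],np.float32)
    print("tray",r.round(0).tolist(),cv2.contourArea(c)); (x,y),s,a=cv2.minAreaRect(W[:,:2]*1000); print(x,y,s,a)
for n,x0,y0 in(("top",230,190),("side",235,175)):
    cv2.imwrite(f"pics/{n}0z.png",cv2.resize(I[n][y0:y0+100,x0:x0+135],None,fx=5.5,fy=5.5,interpolation=cv2.INTER_CUBIC)[:,:,::-1])
a,b=cv2.imread("pics/top0z.png"),cv2.imread("pics/side0z.png")
cv2.imwrite("pics/z0.png",cv2.resize(np.vstack([a,b]),None,fx=.54,fy=.54))
E
```

```text
side green [471.  322.5] [12.5 15.5] 153.0
side green [307.2 242.8] [25.5 21.9] 450.5
side green [234.3 220.8] [12.6 22.2] 200.5
side green [283.8 221.3] [24.  20.5] 411.0
side green [262.8 202.2] [22.6 19.1] 366.5
top green [254.5 257.5] [23. 21.] 339.0
top green [299.5 254.5] [23. 19.] 330.5
top green [343.3 251.6] [23.7 19.4] 324.5
tray [[383.0, 237.0], [434.0, 227.0], [444.0, 277.0], [393.0, 287.0]] 2540.5
526.5057373046875 -110.9772720336914 (130.28472900390625, 132.27537536621094) 11.769423484802246
```

View pics/z0.png

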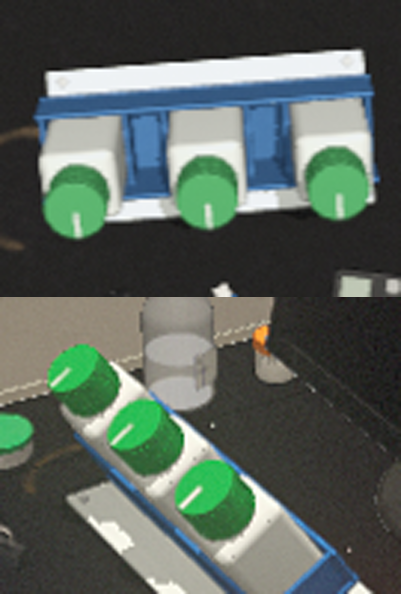

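The caps, their white lines (pointing to the rack's front) and the tray all show clearly. Next I triangulate the caps and work out the target poses.

```bash
cat >> h.py <<'E'
def delta(P,Rt):
    "turn (deg rotvec, tool axes) and shift (mm, tool axes) from the measured pose to target"
    s=ctrl.get_state(); R0=R.from_rotvec(s["tool_rot"])
    return (np.degrees((R0.inv()*Rt).as_rotvec())).round(1), (R0.inv().apply(np.array(P)-s["position"])*1000).round(1)
E
python3 - <<'E'
from h import *
S=[(262.8,202.2),(283.8,221.3),(307.2,242.8)]; T=[(254.5,257.5),(299.5,254.5),(343.3,251.6)]
C=[]
for s,t in zip(S,T):
    p,e=tri(s,t); C.append(p); print("cap",p.round(4),"gap",e.round(4))
C=np.array(C); d=C[0]-C[2]; print("y axis",d, "yaw",np.degrees(np.arctan2(-d[0],d[1])))
Rt=R.from_rotvec(ctrl.get_state()["tool_rot"]).as_matrix(); print(Rt.round(3))
print("box foot",[plane("top",p,0)[:2].round(3) for p in((463,262),(476,140))], "equip",[plane("top",p,z)[:2].round(3) for p,z in(((182,318),0),((185,145),0),((20,335),.4))])
print("bench front",plane("top",(320,322),0).round(3))
print("rack back strip",[plane("top",p,0.0).round(3) for p in((246,212),(351,207))])
print("calc",plane("top",(365,296),0.01).round(3),"violet",plane("top",(195,192),.142).round(3))
print("side eq foot", plane("side",(190,222),0).round(3))
E
```

```text
cap [0.5097 0.2779 0.1335] gap 0.0
cap [0.5178 0.1752 0.1352] gap 0.0007
cap [0.5263 0.0751 0.1347] gap 0.0004
y axis [-0.01659617  0.20284458 -0.00115855] yaw 4.677359914833545
[[-0.001 -0.928  0.374]
 [-0.002  0.374  0.928]
 [-1.    -0.    -0.002]]
box foot [array([ 0.517, -0.244]), array([ 0.847, -0.287])] equip [array([0.362, 0.478]), array([0.819, 0.495]), array([0.353, 0.624])]
bench front [0.358 0.126 0.   ]
rack back strip [array([0.639, 0.325, 0.   ]), array([0.657, 0.049, 0.   ])]
calc [0.426 0.012 0.01 ] violet [0.658 0.42  0.142]
side eq foot [0.381 0.494 0.   ]
```

```bash
cat >> h.py <<'E'
C=np.array([[.5097,.2779,.1335],[.5178,.1752,.1352],[.5263,.0751,.1347]])
YAW=4.4
def pose(yaw,tilt,twist=0):
    "tool x down tilted outwards by tilt; jaw z in the vertical plane at yaw; then twist about tool x"
    c,s=np.cos(np.radians(tilt)),np.sin(np.radians(tilt))
    x=np.array([s,0,-c]); z=np.array([c,0,s]); M=np.c_[x,np.cross(z,x),z]
    return R.from_euler("z",yaw,degrees=True)*R.from_matrix(M)*R.from_euler("x",twist,degrees=True)
def captcp(i,up,tilt=32):
    a=-pose(YAW,tilt).as_matrix()[:,0]; return C[i-1]+(up-.0115)*a
def st():
    s=ctrl.get_state(); print("t",round(s["time"],2),"p",s["position"].round(4),"F",s["ft_force"].round(1),"M",s["torque"].round(2),"w",round(s["grip_width"],3),"q",s["joint_positions"].round(2),"|F|",round(float(np.linalg.norm(s["ft_force"])),1))
E
python3 - <<'E'
from h import *
print(delta([.24,.40,.25],pose(35,0)))
E
```

```text
(array([33.1, -0.1,  0. ]), array([ -63.9,  -73.2, -188.9]))
```

Call:
{"op": "servo_tool", "data": {
  "commands": [
    [[7, 0, 0, -20, -10, -30, 87], [14, 0, 0, -35, -25, -70, 87], [21, 0, 0, -50, -42, -115, 87], [28, 0, 0, -64, -58, -155, 87], [33, 0, 0, -64, -73, -189, 87]]
  ]
}}

```text
time: 0.72
position: [0.2402, 0.3992, 0.2518]
tool_rot: [-0.475, 1.516, 0.478]
ft_force: [-0.3, -0.2, -0.1]
grip_width: 1.001
```

Run:
```python
from h import *
st()
print(delta([.36,.29,.26],pose(8,18)))
print(delta(captcp(1,.07),pose(YAW,32)))
```

```text
t 0.72 p [0.2402 0.3992 0.2518] F [-0.3 -0.2 -0.1] M [-0.07 -0.01  0.01] w 1.001 q [-1.11 -0.1   0.02  1.78  0.    1.45 -0.48] |F| 0.4
(array([ 26.6, -17.6,  -4.3]), array([  -8.3, -158.1,   35.9]))
(array([ 29.6, -31.1,  -8.6]), array([  68.7, -237.9,  125. ]))
```

Call:
{"op": "servo_tool", "data": {
  "commands": [
    [[5, -3, -1, -2, -35, 6, 87], [11, -7, -2, -4, -72, 13, 87], [16, -11, -3, -6, -108, 22, 87], [22, -15, -4, -8, -140, 32, 87], [26, -19, -5, 0, -165, 50, 87]]
  ]
}}

```text
time: 1.35
position: [0.3765, 0.2957, 0.2505]
tool_rot: [-0.102, 1.227, 0.127]
ft_force: [0.2, 0.7, 0.8]
grip_width: 1.004
```

Run:
```python
from h import *
st()
print(delta(captcp(1,.07),pose(YAW,32)))
print(delta(captcp(1,.0),pose(YAW,32)))
```

```text
t 1.35 p [0.3765 0.2957 0.2505] F [0.2 0.7 0.8] M [-0.05  0.48  0.08] w 1.004 q [-0.76 -0.3  -0.13  2.    0.21  1.2  -0.79] |F| 1.1
(array([  4.1, -12.5,  -1.4]), array([ 96.6, -34.9,  69.8]))
(array([  4.1, -12.5,  -1.4]), array([164.9, -37.2,  84.8]))
```

Call:
{"op": "servo_tool", "data": {
  "commands": [
    [[1, -3, 0, 15, -8, 20, 87], [2, -6, -1, 35, -16, 40, 87], [3, -9, -1, 60, -25, 58, 87], [4, -12.5, -1.4, 85, -33, 68, 87], [4, -12.5, -1.4, 96, -35, 70, 87]]
  ]
}}

```text
time: 1.98
position: [0.4778, 0.2732, 0.1811]
tool_rot: [-0.044, 1.016, 0.069]
ft_force: [-0.8, 0.7, 0.1]
grip_width: 0.999
```

Run:
```python
from h import *
st()
print(delta(captcp(1,.07),pose(YAW,32)))
print(delta(captcp(1,.0),pose(YAW,32)))
s=vision.get_image("side");t=vision.get_image("top")
z=lambda im,x,y:cv2.resize(im[y:y+110,x:x+150],None,fx=2.6,fy=2.6,interpolation=cv2.INTER_CUBIC)
cv2.imwrite("pics/a1.png",np.hstack([z(s,190,120),z(t,200,190)])[:,:,::-1])
p=captcp(1,.0);print(proj("side",[C[0],p]),proj("top",[C[0],p]))
```

```text
t 1.98 p [0.4778 0.2732 0.1811] F [-0.8  0.7  0.1] M [-0.13  0.7   0.04] w 0.999 q [-0.67 -0.24 -0.15  2.16  0.45  0.84 -0.98] |F| 1.1
(array([ 0.2, -0.2,  0.2]), array([-1.1,  2.2,  2.1]))
(array([ 0.2, -0.2,  0.2]), array([68.9,  2.4,  2.4]))
[[262.79462874 202.21664086]
 [265.45203594 205.09338955]] [[254.51718691 257.51064209]
 [255.02845588 255.21848615]]
```

View pics/a1.png

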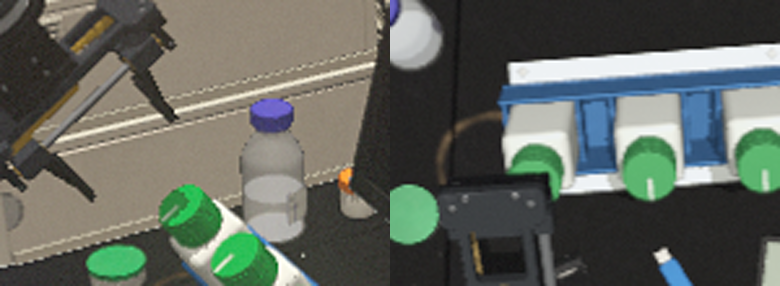

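The side crop shows the open jaws, at about (258,165), lined up over cap 1, and the top crop agrees. Next I descend, then close gently.

Call:
{"op": "servo_tool", "data": {
  "commands": [
    [[0, 0, 0, 18, 1, 1, 87], [0, 0, 0, 36, 2, 2, 87], [0, 0, 0, 54, 2, 2, 87], [0, 0, 0, 69, 2, 2, 87], [0, 0, 0, 69, 2, 2, 70]]
  ],
  "newtons": 8
}}

```text
time: 2.7
position: [0.5166, 0.279, 0.1248]
tool_rot: [-0.043, 1.015, 0.069]
ft_force: [-0.3, 0.4, -1.0]
grip_width: 0.948
```

Call:
{"op": "servo_tool", "data": {
  "commands": [
    [[0, 0, 0, 0, 0, 0, 55], [0, 0, 0, 0, 0, 0, 46], [0, 0, 0, 0, 0, 0, 42], [0, 0, 0, 0, 0, 0, 42], [0, 0, 0, 0, 0, 0, 42]]
  ],
  "newtons": 8
}}

```text
time: 3.32
position: [0.5167, 0.2796, 0.1263]
tool_rot: [-0.042, 1.012, 0.071]
ft_force: [1.5, 1.0, 0.4]
grip_width: 0.498
```

```bash
cat >> h.py <<'E'
def ax():
    s=ctrl.get_state(); Rt=R.from_rotvec(s["tool_rot"]); print("tool F",Rt.inv().apply(s["ft_force"]).round(1),"tool M",Rt.inv().apply(s["torque"]).round(2),"twist about axis from pose(YAW,32)",np.degrees((pose(YAW,32).inv()*Rt).as_rotvec()).round(1))
E
python3 - <<'E'
from h import *
st();ax();print(delta(captcp(1,.0),pose(YAW,32)))
E
```

```text
t 3.33 p [0.5167 0.2796 0.1263] F [1.5 1.  0.4] M [-0.13  0.72  0.04] w 0.498 q [-0.64 -0.1  -0.14  2.17  0.53  0.7  -1.05] |F| 1.8
tool F [0.5 0.8 1.5] tool M [-0.07  0.73 -0.04] twist about axis from pose(YAW,32) [-0.1  0.  -0. ]
(array([ 0.1, -0. ,  0. ]), array([ 1.6, -1.1, -2.3]))
```

Call:
{"op": "servo_tool", "data": {
  "commands": [
    [[0, 0, 0, 0, 0, 0, 36], [0, 0, 0, 0, 0, 0, 36], [0, 0, 0, 0, 0, 0, 36]]
  ],
  "newtons": 8
}}

```text
time: 3.7
position: [0.5167, 0.2795, 0.1262]
tool_rot: [-0.042, 1.013, 0.071]
ft_force: [0.8, 0.4, 0.1]
grip_width: 0.414
```

Run:
```python
from h import *
st();ax()
s=vision.get_image("side");t=vision.get_image("top")
z=lambda im,x,y:cv2.resize(im[y:y+110,x:x+150],None,fx=2.6,fy=2.6,interpolation=cv2.INTER_CUBIC)
cv2.imwrite("pics/a2.png",np.hstack([z(s,190,120),z(t,200,190)])[:,:,::-1])
```

```text
t 3.7 p [0.5167 0.2795 0.1262] F [0.8 0.4 0.1] M [-0.12  0.65 -0.02] w 0.414 q [-0.64 -0.1  -0.14  2.17  0.53  0.7  -1.05] |F| 1.0
tool F [0.4 0.4 0.8] tool M [-0.02  0.66 -0.07] twist about axis from pose(YAW,32) [-0.1  0.1 -0. ]
```

View pics/a2.png

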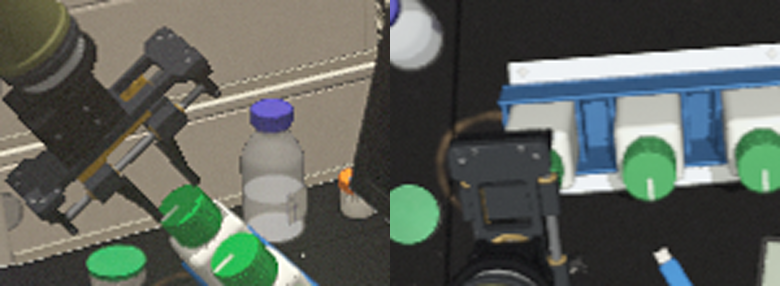

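The fingers closed to 36 mm without touching the cap. In the side crop their tips meet or pass behind the cap near (187,205), so I zoom in to find where they are.

Run:
```python
from h import *
s=vision.get_image("side");t=vision.get_image("top")
z=lambda im,x,y:cv2.resize(cv2.convertScaleAbs(im[y:y+60,x:x+45],alpha=1.8,beta=20),None,fx=8.8,fy=8.8,interpolation=cv2.INTER_CUBIC)
cv2.imwrite("pics/a3.png",np.hstack([z(s,235,165),z(t,230,235)])[:,:,::-1])
st(); p=ctrl.get_state()["position"];Rt=R.from_rotvec(ctrl.get_state()["tool_rot"])
for o in([0,0,0],[0,0,.018],[0,0,-.018],[-.019,0,0]):
    P=p+Rt.apply(o); print(o,((proj("side",P)-[235,165])*8.8).round(0),((proj("top",P)-[230,235])*8.8+[396,0]).round(0))
```

```text
t 3.9 p [0.5167 0.2796 0.1262] F [ 1.1 -0.3 -0.2] M [-0.09  0.66 -0.03] w 0.412 q [-0.64 -0.1  -0.14  2.17  0.53  0.7  -1.05] |F| 1.2
[0, 0, 0] [[269. 342.]] [[610. 173.]]
[0, 0, 0.018] [[318. 295.]] [[602. 112.]]
[0, 0, -0.018] [[220. 389.]] [[618. 234.]]
[-0.019, 0, 0] [[230. 300.]] [[603. 207.]]
```

View pics/a3.png

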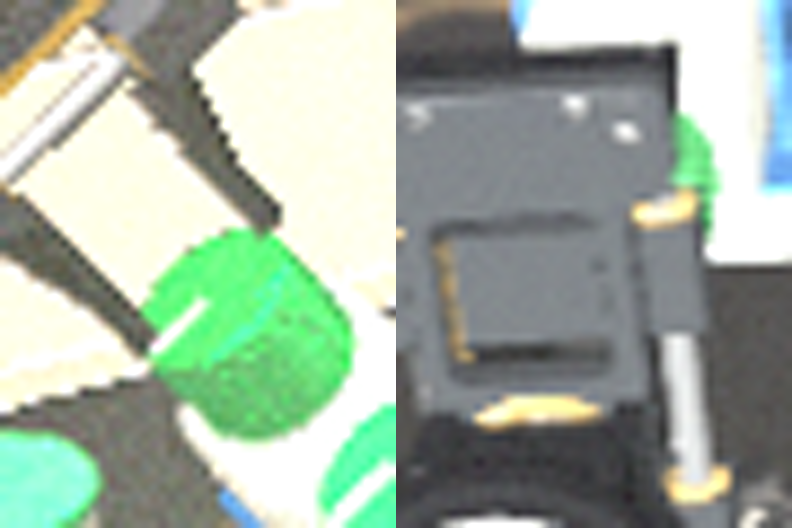

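The side crop shows the fingertips at about (275,220) and (150,355), beside or behind the cap and offset toward +y from the reported TCP. I check whether the start pictures show the same offset.

Run:
```python
from h import *
p=np.array([.24261,.60235,.18565]);Rt=R.from_rotvec([-0.92391085,1.36790688,0.92197973])
L=[[0,0,.05],[0,0,-.05],[-.07,0,.095],[-.07,0,-.095],[-.07,.0375,0],[-.07,-.0375,0]]
a,b=cv2.imread("pics/side0.png"),cv2.imread("pics/top0.png")
for o in L:
    for im,n in((a,"side"),(b,"top")):
        q=proj(n,p+Rt.apply(o))[0]; print(n,o,q.round(0)); cv2.circle(im,tuple(int(v) for v in q.round()),1,(0,0,255),-1)
z=lambda im,x,y:cv2.resize(im[y:y+110,x:x+130],None,fx=3,fy=3,interpolation=cv2.INTER_CUBIC)
cv2.imwrite("pics/a4.png",np.hstack([z(a,50,50),z(b,0,330)]))
```

```text
side [0, 0, 0.05] [119. 146.]
top [0, 0, 0.05] [ 73. 369.]
side [0, 0, -0.05] [111. 163.]
top [0, 0, -0.05] [115. 389.]
side [-0.07, 0, 0.095] [116. 114.]
top [-0.07, 0, 0.095] [ 33. 366.]
side [-0.07, 0, -0.095] [101. 145.]
top [-0.07, 0, -0.095] [119. 406.]
side [-0.07, 0.0375, 0] [ 94. 130.]
top [-0.07, 0.0375, 0] [ 67. 404.]
side [-0.07, -0.0375, 0] [124. 127.]
top [-0.07, -0.0375, 0] [ 84. 368.]
```

View pics/a4.png

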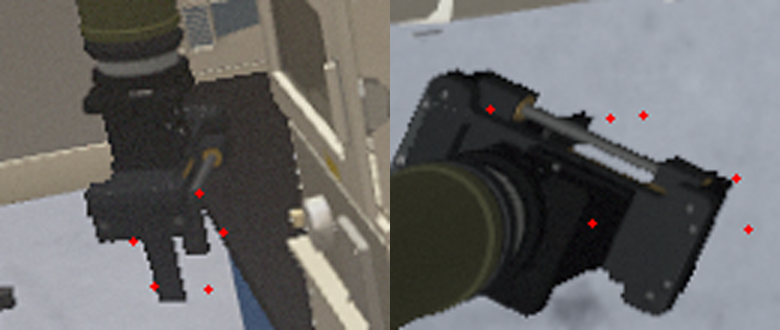

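Both the start and current views show the gripper further toward +y than reported: about 40 mm at the start and about 22 mm here. I'll back off, turn the jaws across the rack so that closing centres in y, shift by about -22 mm, and check by sight.

Call:
{"op": "servo_tool", "data": {
  "commands": [
    [[0, 0, 0, -25, 0, 0, 36], [0, 0, 0, -50, 0, 0, 50], [-10, 0, 0, -65, -7, 0, 70], [-20, 0, 0, -65, -14, 0, 74], [-30, 0, 0, -65, -22, 0, 74]]
  ],
  "newtons": 8
}}

```text
time: 4.53
position: [0.4842, 0.255, 0.1818]
tool_rot: [-0.524, 0.97, 0.338]
ft_force: [0.6, 0.8, -0.1]
grip_width: 0.779
```

Call:
{"op": "servo_tool", "data": {
  "commands": [
    [[-10, 0, 0, 0, 0, 0, 74], [-20, 0, 0, 0, 0, 0, 74], [-30, 0, 0, 0, 0, 0, 74], [-40, 0, 0, 0, 0, 0, 74], [-50, 0, 0, 0, 0, 0, 74]]
  ]
}}

```text
time: 5.15
position: [0.4841, 0.255, 0.1813]
tool_rot: [-1.312, 0.791, 0.768]
ft_force: [-0.3, 1.0, 0.2]
grip_width: 0.849
```

Call:
{"op": "servo_tool", "data": {
  "commands": [
    [[-10, 0, 0, 0, 0, 0, 74], [-10, 0, 0, 0, 0, 0, 74]]
  ]
}}

```text
time: 5.4
position: [0.4841, 0.2551, 0.1813]
tool_rot: [-1.461, 0.739, 0.848]
ft_force: [-1.3, -0.5, -0.1]
grip_width: 0.845
```

Run:
```python
from h import *
st();ax()
s=vision.get_image("side");t=vision.get_image("top")
z=lambda im,x,y:cv2.resize(im[y:y+125,x:x+90],None,fx=4.4,fy=4.4,interpolation=cv2.INTER_CUBIC)
cv2.imwrite("pics/a5.png",np.hstack([z(s,215,110),z(t,220,210)])[:,:,::-1])
p=ctrl.get_state()["position"];Rt=R.from_rotvec(ctrl.get_state()["tool_rot"])
for o in([0,0,.037],[0,0,-.037],[-.07,0,.095],[-.07,0,-.095]):
    P=p+Rt.apply(o); print(o,((proj("side",P)-[215,110])*4.4).round(0),((proj("top",P)-[220,210])*4.4+[396,0]).round(0))
```

```text
t 5.4 p [0.4841 0.2551 0.1813] F [-1.3 -0.5 -0.1] M [ 0.02  0.66 -0.  ] w 0.845 q [-0.86 -0.27  0.06  2.19  0.51  0.85  0.57] |F| 1.4
tool F [-0.6  1.1 -0.4] tool M [ 0.04 -0.06  0.65] twist about axis from pose(YAW,32) [-90.    0.1   0. ]
[0, 0, 0.037] [[142. 328.]] [[503. 258.]]
[0, 0, -0.037] [[206. 387.]] [[653. 249.]]
[-0.07, 0, 0.095] [[ 18. 201.]] [[359. 339.]]
[-0.07, 0, -0.095] [[181. 350.]] [[770. 315.]]
```

View pics/a5.png

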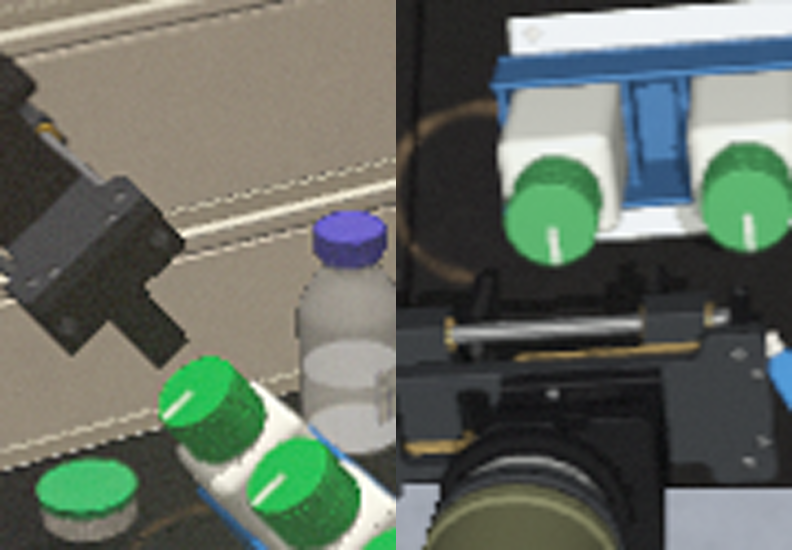

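The -z fingertip is at side crop (173,353) and top crop (633,264), and the +z fingertip is at top crop (487,274). I triangulate the tip and compare it with the reported pose.

Run:
```python
from h import *
p=ctrl.get_state()["position"];Rt=R.from_rotvec(ctrl.get_state()["tool_rot"])
q=(254.3,190.2)
tip=p+Rt.apply([0,0,-.037-.006])
for t in((273.9,270),(273.9,269),(275,270)):
    X,e=tri(q,t); print(X.round(4),e.round(4),"minus reported",(X-tip).round(4), Rt.inv().apply(X-tip).round(4))
# both tips in top at the plane of tri height
for t in((273.9,270),(240.7,272.3)): print(plane("top",t,X[2]).round(4))
```

```text
[0.4765 0.2264 0.1999] 0.0045 minus reported [-0.0109  0.0142  0.0185] [-0.0209 -0.0015  0.015 ]
[0.4777 0.2269 0.1995] 0.0065 minus reported [-0.0097  0.0146  0.0181] [-0.0199 -0.0024  0.0153]
[0.4761 0.2241 0.2012] 0.0053 minus reported [-0.0112  0.0119  0.0198] [-0.0223 -0.0017  0.0127]
[0.4786 0.2256 0.2012]
[0.4725 0.296  0.2012]
```

The offset direction matches the tool axis in both views: the tips sit about 30 mm behind the reported TCP, with little y error (the cap top was just below the closed tips earlier). I undo most of the y shift, descend deeper and close to feel for the cap.

Call:
{"op": "servo_tool", "data": {
  "commands": [
    [[0, 0, 0, 10, 0, 9, 74], [0, 0, 0, 25, 0, 18, 74], [0, 0, 0, 45, 0, 18, 74], [0, 0, 0, 65, 0, 18, 74], [0, 0, 0, 75, 0, 18, 74]]
  ],
  "newtons": 6
}}

```text
time: 6.12
position: [0.5223, 0.2757, 0.1158]
tool_rot: [-1.463, 0.741, 0.849]
ft_force: [-0.4, 0.7, 0.4]
grip_width: 0.85
```

Call:
{"op": "servo_tool", "data": {
  "commands": [
    [[0, 0, 0, 10, 0, 0, 74], [0, 0, 0, 20, 0, 0, 66], [0, 0, 0, 20, 0, 0, 58], [0, 0, 0, 20, 0, 0, 52], [0, 0, 0, 20, 0, 0, 44]]
  ]
}}

```text
time: 6.75
position: [0.533, 0.2771, 0.1013]
tool_rot: [-1.462, 0.737, 0.849]
ft_force: [0.0, -0.7, -0.1]
grip_width: 0.563
```

Call:
{"op": "servo_tool", "data": {
  "commands": [
    [[0, 0, 0, 0, 0, 0, 40], [0, 0, 0, 0, 0, 0, 40]]
  ]
}}

```text
time: 7.0
position: [0.533, 0.277, 0.1013]
tool_rot: [-1.463, 0.737, 0.849]
ft_force: [-0.2, -0.8, 2.8]
grip_width: 0.539
```

Run:
```python
from h import *
st();ax()
```

```text
t 7.0 p [0.533  0.277  0.1013] F [-0.2 -0.8  2.8] M [-0.1   0.66 -0.12] w 0.539 q [-0.83 -0.05  0.08  2.18  0.59  0.64  0.49] |F| 2.9
tool F [-2.5 -1.2 -0.8] tool M [0.07 0.1  0.67] twist about axis from pose(YAW,32) [-90.1   0.   -0. ]
```

The fingers stopped at 47 mm, so they are on the cap with little side force. Now the test twist (clockwise is +x).

Call:
{"op": "servo_tool", "data": {
  "commands": [
    [[0, 0, 0, 0, 0, 0, 36], [0, 0, 0, 0, 0, 0, 36], [4, 0, 0, 0, 0, 0, 36], [8, 0, 0, 0, 0, 0, 36], [8, 0, 0, 0, 0, 0, 36]]
  ],
  "newtons": 12
}}

```text
time: 7.62
position: [0.5332, 0.2769, 0.1013]
tool_rot: [-1.339, 0.781, 0.782]
ft_force: [-1.6, -0.6, 5.8]
grip_width: 0.536
```

```bash
python3 -c "
from h import *
st();ax()"
```

```text
t 7.62 p [0.5332 0.2769 0.1013] F [-1.6 -0.6  5.8] M [-0.25  0.51 -0.16] w 0.536 q [-0.83 -0.05  0.08  2.18  0.59  0.64  0.35] |F| 6.0
tool F [-5.8 -1.8 -0.3] tool M [0.02 0.33 0.49] twist about axis from pose(YAW,32) [-82.2   0.   -0. ]
```

Call:
{"op": "servo_tool", "data": {
  "commands": [
    [[4, 0, 0, 0, 0, 0, 36], [8, 0, 0, 0, 0, 0, 36], [12, 0, 0, 0, 0, 0, 36], [12, 0, 0, 0, 0, 0, 36]]
  ]
}}

```text
time: 8.12
position: [0.5332, 0.2766, 0.1012]
tool_rot: [-1.152, 0.84, 0.68]
ft_force: [-3.4, -1.6, 5.6]
grip_width: 0.532
```

```bash
python3 -c "
from h import *
st();ax()"
```

```text
t 8.12 p [0.5332 0.2766 0.1012] F [-3.4 -1.6  5.6] M [-0.39  0.55 -0.23] w 0.532 q [-0.82 -0.05  0.07  2.18  0.59  0.64  0.14] |F| 6.8
tool F [-6.6 -0.4 -1.3] tool M [0.01 0.59 0.4 ] twist about axis from pose(YAW,32) [-70.2   0.1  -0. ]
```

After 20° the torque about the axis has changed by only about 0.05 N m, so cap 1 seems to turn freely. I carry on toward the stop.

Call:
{"op": "servo_tool", "data": {
  "commands": [
    [[6, 0, 0, 0, 0, 0, 36], [12, 0, 0, 0, 0, 0, 36], [18, 0, 0, 0, 0, 0, 36], [24, 0, 0, 0, 0, 0, 36], [24, 0, 0, 0, 0, 0, 36]]
  ],
  "newtons": 16
}}

```text
time: 8.75
position: [0.5329, 0.276, 0.101]
tool_rot: [-0.773, 0.931, 0.473]
ft_force: [-3.8, -3.1, 7.9]
grip_width: 0.532
```

```bash
python3 -c "
from h import *
st();ax()"
```

```text
t 8.75 p [0.5329 0.276  0.101 ] F [-3.8 -3.1  7.9] M [-0.68  0.75 -0.37] w 0.532 q [-0.81 -0.05  0.06  2.18  0.59  0.64 -0.28] |F| 9.3
tool F [-8.9 -2.5 -1.5] tool M [-0.01  1.08  0.08] twist about axis from pose(YAW,32) [-46.1   0.1  -0.1]
```

Call:
{"op": "servo_tool", "data": {
  "commands": [
    [[3, 0, 0, 0, 0, 0, 36], [6, 0, 0, 0, 0, 0, 36], [9, 0, 0, 0, 0, 0, 36], [9, 0, 0, 0, 0, 0, 36]]
  ]
}}

```text
time: 9.25
position: [0.5332, 0.2755, 0.101]
tool_rot: [-0.632, 0.956, 0.394]
ft_force: [-3.6, -3.5, 6.2]
grip_width: 0.535
```

Run:
```python
from h import *
st();ax()
s=vision.get_image("side");t=vision.get_image("top")
z=lambda im,x,y:cv2.resize(cv2.convertScaleAbs(im[y:y+90,x:x+65],alpha=1.4,beta=10),None,fx=6.1,fy=6.1,interpolation=cv2.INTER_CUBIC)
cv2.imwrite("pics/a6.png",np.hstack([z(s,225,160),z(t,230,210)])[:,:,::-1])
```

```text
t 9.25 p [0.5332 0.2755 0.101 ] F [-3.6 -3.5  6.2] M [-0.89  0.65 -0.27] w 0.535 q [-0.8  -0.05  0.05  2.18  0.59  0.64 -0.44] |F| 8.0
tool F [-7.3 -2.6 -2. ] tool M [-0.22  1.09 -0.25] twist about axis from pose(YAW,32) [-37.2   0.1  -0.1]
```

View pics/a6.png

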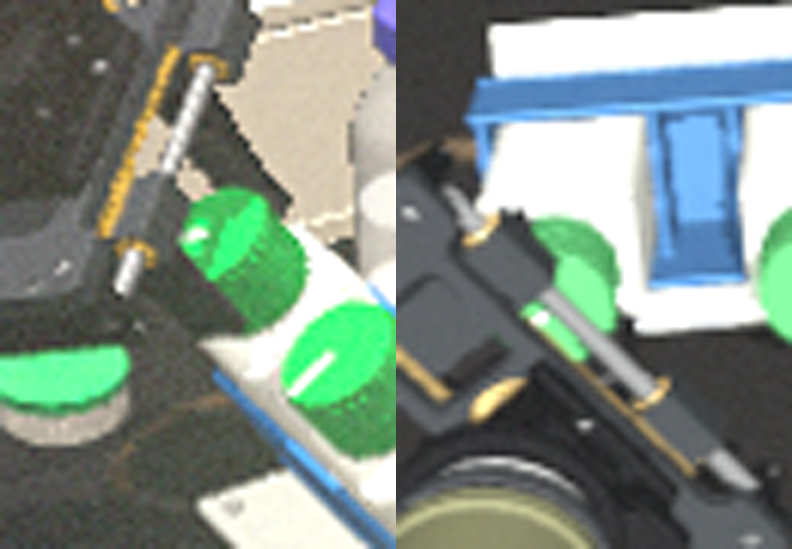

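The side view shows cap 1's white mark at (195,235), rotated clockwise compared with cap 2's line, and the torque is rising (-0.22 N m) at about 53°, which looks like the stop. I confirm it with a few more degrees.

Call:
{"op": "servo_tool", "data": {
  "commands": [
    [[0, 0, 0, 0, 0, 0, 36], [3, 0, 0, 0, 0, 0, 36], [5, 0, 0, 0, 0, 0, 36], [5, 0, 0, 0, 0, 0, 36]]
  ],
  "newtons": 25
}}

```text
time: 9.85
position: [0.5331, 0.2764, 0.1008]
tool_rot: [-0.553, 0.967, 0.352]
ft_force: [-0.4, -2.7, 4.5]
grip_width: 0.531
```

Run:
```python
from h import *
st();ax()
```

```text
t 9.85 p [0.5331 0.2764 0.1008] F [-0.4 -2.7  4.5] M [-0.98  0.34  0.16] w 0.531 q [-0.8  -0.05  0.05  2.18  0.59  0.64 -0.52] |F| 5.3
tool F [-4.1 -3.3  0.1] tool M [-0.64  0.73 -0.39] twist about axis from pose(YAW,32) [-32.2   0.1  -0.1]
```

The torque climbs to 0.64 N m, so this is the firm stop. I firm up the grip and lift along the pocket axis.

Run:
```python
from h import *
Rt=R.from_rotvec(ctrl.get_state()["tool_rot"]); a=-pose(YAW,30).as_matrix()[:,0]
print("lift 100:",Rt.inv().apply(a*100).round(1), "cap rows down?")
```

```text
lift 100: [-99.9  -2.    2.8] cap rows down?
```

Call:
{"op": "servo_tool", "data": {
  "commands": [
    [[0, 0, 0, 0, 0, 0, 30], [-2, 0, 0, 0, 0, 0, 30], [-2, 0, 0, 0, 0, 0, 30]]
  ],
  "newtons": 50
}}

```text
time: 10.22
position: [0.5326, 0.2772, 0.1007]
tool_rot: [-0.581, 0.963, 0.37]
ft_force: [-3.5, -1.9, 5.0]
grip_width: 0.529
```

Call:
{"op": "servo_tool", "data": {
  "commands": [
    [[0, 0, 0, -8, 0, 0, 30], [0, 0, 0, -16, 0, 0, 30], [0, 0, 0, -24, 0, 1, 30], [0, 0, 0, -32, -1, 1, 30], [0, 0, 0, -40, -1, 1, 30]]
  ]
}}

```text
time: 10.85
position: [0.512, 0.2746, 0.1352]
tool_rot: [-0.583, 0.964, 0.369]
ft_force: [0.9, -0.0, -4.4]
grip_width: 0.528
```

```bash
python3 -c "
from h import *
st();ax()"
```

```text
t 10.85 p [0.512  0.2746 0.1352] F [ 0.9 -0.  -4.4] M [-0.15  1.26  0.02] w 0.528 q [-0.82 -0.13  0.04  2.18  0.55  0.73 -0.45] |F| 4.5
tool F [ 4.2  0.8 -1.4] tool M [-0.05  1.07  0.68] twist about axis from pose(YAW,32) [-34.1   0.2  -0. ]
```

Call:
{"op": "servo_tool", "data": {
  "commands": [
    [[0, 0, 0, -12, 0, 0, 30], [0, 0, 0, -26, 0, 1, 30], [0, 0, 0, -40, -1, 1, 30], [0, 0, 0, -55, -1, 2, 30], [0, 0, 0, -70, -1, 2, 30]]
  ]
}}

```text
time: 11.48
position: [0.4774, 0.2727, 0.1971]
tool_rot: [-0.582, 0.962, 0.37]
ft_force: [0.9, 1.1, -4.4]
grip_width: 0.531
```

```bash
python3 -c "
from h import *
st();ax()"
```

```text
t 11.47 p [0.4774 0.2727 0.1971] F [ 0.9  1.1 -4.4] M [-0.1   1.19  0.01] w 0.531 q [-0.84 -0.26  0.    2.15  0.49  0.89 -0.41] |F| 4.6
tool F [ 4.2  1.7 -0.6] tool M [-0.01  0.99  0.67] twist about axis from pose(YAW,32) [-34.1   0.   -0. ]
```

The bottle is held (about 4.4 N, roughly 0.45 kg). Next I work out the upright waypoint and the pose above the tray.

Run:
```python
from h import *
r,s=delta([.45,.262,.285],pose(6,0,-34.1))
for k in(.15,.35,.6,.8,1): print((r*k).round(0),(s*k).round(0))
```

```text
[-0.  4.  3.] [-13.  -3.   2.]
[-1.  9.  6.] [-31.  -7.   5.]
[-1. 16. 11.] [-54. -12.   8.]
[-1. 21. 15.] [-72. -16.  11.]
[-2. 26. 18.] [-90. -20.  14.]
```

Call:
{"op": "servo_tool", "data": {
  "commands": [
    [[0, 2, 2, -22, -4, 3, 30], [-1, 7, 5, -45, -8, 6, 30], [-1, 13, 9, -65, -13, 9, 30], [-1, 19, 13, -80, -17, 12, 30], [-2, 26, 18, -90, -20, 14, 30]]
  ]
}}

```text
time: 12.1
position: [0.4503, 0.2626, 0.2873]
tool_rot: [-0.558, 1.494, 0.552]
ft_force: [-0.3, -1.3, -5.0]
grip_width: 0.524
```

Run:
```python
from h import *
st()
r,s=delta([.5265,-.111,.285],pose(11.8,0,-34.1)); print(r,s)
for k in(.08,.22,.36,.5,.64,.78,.9,1): print((r*k).round(0),(s*k).round(0))
```

```text
t 12.1 p [0.4503 0.2626 0.2873] F [-0.3 -1.3 -5. ] M [-0.09 -0.06  0.03] w 0.524 q [-0.84  0.01  0.26  1.61  0.    1.52  0.13] |F| 5.2
[-5.2  0.1  0.3] [   3.5 -333.  -185.7]
[-0.  0.  0.] [  0. -27. -15.]
[-1.  0.  0.] [  1. -73. -41.]
[-2.  0.  0.] [   1. -120.  -67.]
[-3.  0.  0.] [   2. -166.  -93.]
[-3.  0.  0.] [   2. -213. -119.]
[-4.  0.  0.] [   3. -260. -145.]
[-5.  0.  0.] [   3. -300. -167.]
[-5.  0.  0.] [   4. -333. -186.]
```

Call:
{"op": "servo_tool", "data": {
  "commands": [
    [[0, 0, 0, 0, -20, -11, 30], [-1, 0, 0, 0, -57, -32, 30], [-2, 0, 0, 1, -100, -56, 30], [-2, 0, 0, 1, -143, -80, 30], [-3, 0, 0, 2, -186, -104, 30]]
  ]
}}

```text
time: 12.72
position: [0.4927, 0.0513, 0.2846]
tool_rot: [-0.6, 1.481, 0.588]
ft_force: [0.4, -0.1, -3.5]
grip_width: 0.528
```

Call:
{"op": "servo_tool", "data": {
  "commands": [
    [[0, 0, 0, 0, -43, -24, 30], [-1, 0, 0, 1, -83, -46, 30], [-1, 0, 0, 1, -118, -65, 30], [-2, 0, 0, 2, -140, -78, 30], [-2, 0, 0, 2, -147, -82, 30]]
  ]
}}

```text
time: 13.35
position: [0.5339, -0.1123, 0.2833]
tool_rot: [-0.625, 1.476, 0.612]
ft_force: [0.1, 0.6, -4.0]
grip_width: 0.528
```

Call:
{"op": "servo_tool", "data": {
  "commands": [
    [[0, 0, 0, 30, 0, 0, 30], [0, 0, 0, 60, 0, 0, 30], [0, 0, 0, 90, 0, 0, 30], [0, 0, 0, 120, 0, 0, 30], [0, 0, 0, 130, 0, 0, 30]]
  ]
}}

```text
time: 13.98
position: [0.5335, -0.109, 0.1512]
tool_rot: [-0.626, 1.478, 0.618]
ft_force: [-0.5, -0.0, -4.2]
grip_width: 0.53
```

Run:
```python
from h import *
st();ax();print(delta([.5265,-.111,.0825],pose(11.8,0,-34.1)))
s=vision.get_image("side");t=vision.get_image("top")
z=lambda im,x,y:cv2.resize(cv2.convertScaleAbs(im[y:y+120,x:x+130],alpha=1.3,beta=10),None,fx=3,fy=3,interpolation=cv2.INTER_CUBIC)
cv2.imwrite("pics/a7.png",np.hstack([z(s,285,265),z(t,350,180)])[:,:,::-1])
```

```text
t 13.97 p [ 0.5335 -0.109   0.1512] F [-0.5 -0.  -4.2] M [-0.05  0.01  0.04] w 0.53 q [-0.46  0.12  0.66  1.79 -0.08  1.25  1.02] |F| 4.2
tool F [ 4.2  0.4 -0.4] tool M [-0.04  0.04 -0.03] twist about axis from pose(YAW,32) [-40.2  30.5  11.2]
(array([-0.3, -0. ,  0.3]), array([68.6,  3.9, -6.3]))
```

View pics/a7.png

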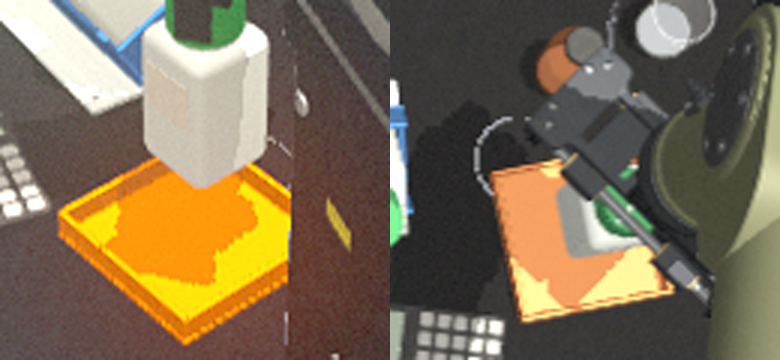

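The bottle hangs upright over the tray, aligned with its sides: lowest corner at side crop (203,187), and the front-left bottom corner at top crop (572,257). I check those corners against the tray centre.

Run:
```python
from h import *
X=plane("side",(285+203/3,265+187/3),.0727); print("front-right corner",X.round(4),"centre",(X+[.0232,.0355,0]).round(4))
X=plane("top",(410.7,265.7),.0727); print("front-left corner",X.round(4),"centre",(X+[.0355,-.0232,0]).round(4))
```

```text
front-right corner [ 0.5154 -0.1376  0.0727] centre [ 0.5386 -0.1021  0.0727]
front-left corner [ 0.5006 -0.0922  0.0727] centre [ 0.5361 -0.1154  0.0727]
```

Call:
{"op": "servo_tool", "data": {
  "commands": [
    [[0, 0, 0, 12, 1, -1, 30], [0, 0, 0, 25, 2, -3, 30], [0, 0, 0, 38, 3, -5, 30], [0, 0, 0, 46, 4, -6, 30], [0, 0, 0, 50, 4, -6, 30]]
  ]
}}

```text
time: 14.7
position: [0.5275, -0.1125, 0.1019]
tool_rot: [-0.625, 1.477, 0.615]
ft_force: [0.7, -0.0, -4.0]
grip_width: 0.527
```

Call:
{"op": "servo_tool", "data": {
  "commands": [
    [[0, 0, 0, 4, 1, -1, 30], [0, 0, 0, 8, 2, -2, 30], [0, 0, 0, 11, 2, -2, 30], [0, 0, 0, 14, 2, -2, 30], [0, 0, 0, 15, 2, -2, 30]]
  ]
}}

```text
time: 15.32
position: [0.5251, -0.1126, 0.0874]
tool_rot: [-0.626, 1.476, 0.615]
ft_force: [-0.3, 0.3, -3.5]
grip_width: 0.531
```

Call:
{"op": "servo_tool", "data": {
  "commands": [
    [[0, 0, 0, 1, 0, 0, 30], [0, 0, 0, 2, 0, 0, 30], [0, 0, 0, 3, 0, 0, 30], [0, 0, 0, 3, 0, 0, 30]]
  ]
}}

```text
time: 15.82
position: [0.5251, -0.1126, 0.0845]
tool_rot: [-0.626, 1.476, 0.615]
ft_force: [0.5, 0.8, -4.7]
grip_width: 0.529
```

Call:
{"op": "servo_tool", "data": {
  "commands": [
    [[0, 0, 0, 1, 0, 0, 30], [0, 0, 0, 2, 0, 0, 30], [0, 0, 0, 2, 0, 0, 30]]
  ]
}}

```text
time: 16.2
position: [0.5251, -0.1126, 0.0825]
tool_rot: [-0.626, 1.476, 0.615]
ft_force: [0.2, -0.2, -4.5]
grip_width: 0.529
```

Call:
{"op": "servo_tool", "data": {
  "commands": [
    [[0, 0, 0, 1, 0, 0, 30], [0, 0, 0, 2, 0, 0, 30], [0, 0, 0, 2, 0, 0, 30]]
  ]
}}

```text
time: 16.58
position: [0.5255, -0.1129, 0.0809]
tool_rot: [-0.626, 1.476, 0.615]
ft_force: [1.0, -0.4, -2.9]
grip_width: 0.527
```

Call:
{"op": "servo_tool", "data": {
  "commands": [
    [[0, 0, 0, 0.5, 0, 0, 30], [0, 0, 0, 1, 0, 0, 30], [0, 0, 0, 1, 0, 0, 30]]
  ]
}}

```text
time: 16.95
position: [0.5257, -0.1132, 0.0808]
tool_rot: [-0.626, 1.475, 0.614]
ft_force: [-2.8, -0.9, 6.1]
grip_width: 0.524
```

The bottle is resting on the tray floor (+6 N). I release and retreat upward.

Call:
{"op": "servo_tool", "data": {
  "commands": [
    [[0, 0, 0, -0.5, 0, 0, 47], [0, 0, 0, -0.5, 0, 0, 52], [0, 0, 0, -0.5, 0, 0, 60], [0, 0, 0, -0.5, 0, 0, 70], [0, 0, 0, -0.5, 0, 0, 76]]
  ],
  "newtons": 5
}}

```text
time: 17.58
position: [0.5261, -0.1116, 0.0809]
tool_rot: [-0.626, 1.474, 0.616]
ft_force: [0.5, 1.7, 6.2]
grip_width: 0.823
```

Call:
{"op": "servo_tool", "data": {
  "commands": [
    [[0, 0, 0, -8, 0, 0, 76], [0, 0, 0, -25, 0, 0, 76], [0, 0, 0, -50, 0, 0, 76], [0, 0, 0, -80, 0, 0, 76], [0, 0, 0, -110, 0, 0, 76]]
  ]
}}

```text
time: 18.2
position: [0.5242, -0.1124, 0.1918]
tool_rot: [-0.625, 1.476, 0.615]
ft_force: [0.7, -0.5, 0.2]
grip_width: 0.875
```

Call:
{"op": "servo_tool", "data": {
  "commands": [
    [[0, 0, 0, -30, 40, 15, 76], [0, 0, 0, -50, 85, 30, 76], [0, 0, 0, -60, 130, 45, 76], [0, 0, 0, -60, 150, 50, 76], [0, 0, 0, -60, 150, 50, 76]]
  ]
}}

```text
time: 18.82
position: [0.4518, 0.0299, 0.2498]
tool_rot: [-0.628, 1.474, 0.617]
ft_force: [-0.2, -0.4, -0.9]
grip_width: 0.871
```

Run:
```python
from h import *
st()
s=vision.get_image("side");t=vision.get_image("top")
z=lambda im,x,y:cv2.resize(cv2.convertScaleAbs(im[y:y+200,x:x+215],alpha=1.3,beta=10),None,fx=1.85,fy=1.85,interpolation=cv2.INTER_CUBIC)
cv2.imwrite("pics/a8.png",np.hstack([z(s,215,180),z(t,235,150)])[:,:,::-1])
for n,im in(("side",s),("top",t)):
    for c in blobs(im,*GREEN): print(n,np.round(cv2.minAreaRect(c)[0],1),cv2.contourArea(c))
```

```text
t 18.82 p [0.4518 0.0299 0.2498] F [-0.2 -0.4 -0.9] M [-0.04  0.   -0.05] w 0.871 q [-0.65 -0.17  0.46  1.83  0.08  1.46  0.6 ] |F| 1.0
side [470.9 322.4] 152.5
side [347.5 299. ] 584.5
side [307.2 242.8] 463.5
side [234.2 220.7] 210.5
side [283.2 221.3] 434.5
top [299.5 254.5] 333.5
```

View pics/a8.png

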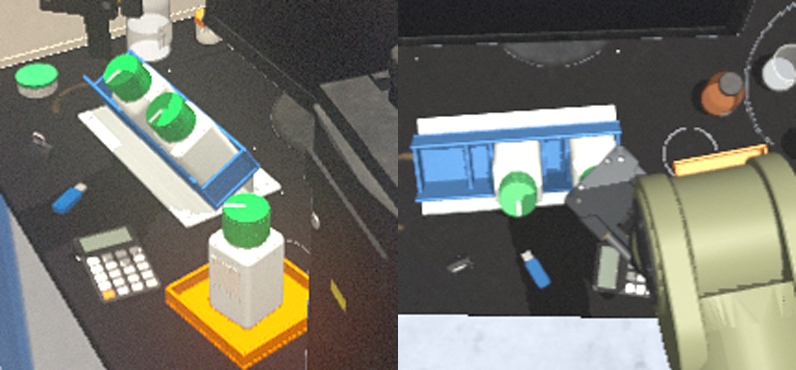

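The side view shows the bottle upright in the tray with its cap at (347,299) and its line turned clockwise. Bottles 2 and 3 are still seated with their lines to the front. One last position check, then I hand in.

Run:
```python
from h import *
from bench import close_job
X=plane("side",(347.5,299.),.1225); print("bottle xy",X.round(4),"tray .5265 -.111")
if np.hypot(X[0]-.5265,X[1]+.111)<.015: print(close_job())
```

```text
bottle xy [ 0.518  -0.1129  0.1225] tray .5265 -.111
the job is handed in; nothing more can be done
None
```

Cap 1 was the loose one. It was the first cap I tried, so caps 2 and 3 were never touched. I screwed cap 1 down to its stop, moved bottle_1 into the middle of the orange tray and handed the job in at about 19 s.

**Tightening:** Cap 1 turned easily (about 0.05 N m) for roughly 53°. The torque then rose to 0.22 and on to 0.64 N m, which I took as the stop. I eased the wrist back 2° with the cap still gripped, before lifting the bottle along the pocket axis.

**Placing:** I lowered the bottle upright until the tray floor took its weight (+6 N upward), then opened the jaws and backed off. Upward force still read about 6 N just after the jaws opened, and I did not find out why. It was near zero once the arm had backed off.

**Last checks:**
- **Pictures:** The final side view shows the bottle standing upright in the tray with its cap line turned clockwise. Bottles 2 and 3 are still seated with their lines to the front.
- **Position:** The one-view check puts the bottle about 9 mm from the tray centre (x 0.518 against 0.5265). The arm's own reading at release was within 1–2 mm, so the two disagree by roughly 8 mm.

**Offset along the fingers:** On the first try the fingers closed just above cap 1 without touching it. The cameras showed the fingertips about 30 mm behind the reported TCP along the fingers. I allowed for that by eye and by feel, and did not find its cause.

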